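Lay a meal tray for one

ROBOT

A 6-joint arm with a two-finger parallel gripper is mounted at the origin on a cart in front of the work surface, level with it; the furniture and walls round the work are solid. World frame = base frame: x ahead of the robot, y to its left, z up, the work surface at z = 0. Lengths are in m, angles in rad, forces in N, time in s.
With the tool pointing down it reaches from about 0.25 to 0.775 m from the base axis. Payload 4 kg.
Tool frame: the origin (TCP) lies at the centre of the arm's flange, where the gripper is bolted on; the fingertips stand 199 mm ahead of it and the grasp point (between the pads) lies 180 mm ahead of it (robot.tcp_to_tips is the z of the fingertips in the tool frame, in m); z points along the fingers, y is the line along which they close (so a half turn about z gives the same grasp; the last joint's range is limited). The gripper opens to 94 mm and grips with 3 to 60 N. Pads are 16 mm wide; open, the fingers measure 119 mm over their backs; the gripper's body (75 mm by 177 mm) begins 78 mm behind the grasp point.
Start: joints at [-1.337, 0.087, 1.371, -0, 1.684, -0.103], TCP at [0.182, -0.519, 0.405] pointing down, gripper open.
Joint ranges: [-3.1, 3.1], [-0.76, 2.03], [0.27, 2.55], [-1.08, 4.22], [0.17, 2.65], [-2.57, 2.57]. Speed limits (rad/s): [2.79, 2.79, 3.14, 3.14, 3.14, 3.14].

INTERFACE

Orientations are given as [roll, pitch, yaw] about the fixed x, y, z axes, in that order (R = Rz(yaw) Ry(pitch) Rx(roll)).
In Python, from bench import robot gives the robot as it stands.
- The arm moves only by the tool play_rows, never from a script. Its arguments are lists of equal length, an entry for each row: "translation": the shift along the tool's x, y, z scaled (see below), a list of three; "twist": the turn, a rotation vector about the tool's x, y, z scaled (see below), a list of three; "gripper": the opening, from -1 (shut) to 1 (fully open). A call has 1 to 8 rows; each row shifts and turns the commanded pose from where the row before left it, along the tool's axes as they then stand; what a row does not reach is not made up. The controller multiplies each number of a shift by 0.04 m and each number of a turn by 0.1 rad. A row lasts 1/10 s, in which the tool goes at most 50 mm and 8.59 degrees, less where a joint would pass 70% of its speed; a pose out of reach is approached as far as the arm can. A call with a number of a shift or a turn outside -1 to 1 is refused whole. A call with a gripper value outside its range is refused whole. The fingers move at their own pace and stop on an object; the grip force is fixed at half the most. Time passes only in rows, so rows that do not move let the fingers close. It gives the time, the measured TCP pose, the force, the opening and the grip force at its end, in the units of the state.
- robot.get_obs(): the state, without advancing time (a new reading comes with each control period).
- robot.snapshot(name): name is "scene" or "top" or "wrist"; returns the picture (384x512x3 uint8, red, green, blue); there is no depth.
- robot.camera_model(name): a dict with "camera_matrix" (3x3 intrinsics, pixels), "rvec" (rotation vector, rad) and "tvec" (3), from world to camera coordinates, as OpenCV has them. Camera axes: x right, y down, z forward; pixel columns grow to the right and rows downward; lengths in m; the calibration is good to about 2 mm. A picture is of the moment at which its call begins: read the wrist's pose just before it. camera_model takes no time and is no camera call; for the wrist camera it gives the pose at the moment of the call.
- robot.close_job(): hands the job in; it is judged then, once.
Trained networks look in the newest picture that a camera, given by its name, has taken for a name from the list of things; names that differ only in an ending like _2 or _b are one class to them, and where a whole thing is asked for, a point or a joint stands for the part that bears it (a point fixed in the world has none). Each returns a list of dicts, best first, with "score" (0 to 1); they miss things now and then, are a little off and sometimes report something else, mostly with a low value. They report only what shows in the picture. A call takes as long as a camera call. They do not tell look-alikes from the thing itself.
- robot.recognise(name, camera): "centre" ([x, y, z] in m, in world coordinates, good to about 4 mm: the middle of the surface that is visible of it).
- robot.spot_point(name, camera): "centre" ([x, y, z] in m, in world coordinates, good to about 4 mm: a listed point, or the origin of a listed thing).
The state is a dict: "time": time; "joint_positions": joint angles; "qvel": joint speeds; "joint_torque": joint torques, N m; "tool_pos": TCP position; "ee_rot": TCP orientation; "wrist_force": force on the tool from outside, world axes, zero at the start; "wrist_torque": the same for the moment, N m; "width": finger opening in m; "finger_force": force on a finger pad.
Only numpy, scipy, OpenCV 4.12 (cv2) and the standard library are available. Lean on these libraries where they do the work, as an engineer would, in place of code of your own. Each camera call takes 0.05 s, during which the arm holds its last target. There are 200 camera calls.

TASK

Lay the tray for one person: the fork in the middle of the gap to the left of the plate and the teaspoon in the middle of the gap to the right of it, each flat on the tray, level with the plate's centre, parallel to the tray's sides, tines and bowl pointing to the back. Stand the steel cup in the sunk seat of the saucer, and put the pepper mill and the salt shaker that stand beside the tray upright into the cruet stand behind the plate, the mill in the wide well and the salt in the narrow one next to it.

Things in the scene. Friction and masses are not known exactly. Their poses are not given: they have to be found in the camera images.
- tray: Serving tray, light wood rim, grey floor, steel grip bow on each short side; fixed. Inside 330 mm (its x) by 390 mm (its y), outside 346 by 406; floor 6 mm above the worktop, rim 18 mm, bows 37 mm. Origin: centre of its underside, on the worktop. +x points to its back (away from the robot), +y to its left; turned up to 0.18 rad.
- plate: Round white plate, 156 mm across, 16 mm high, fixed at the front of the tray. Origin: centre of its underside, 6 mm above the worktop; axes as the tray's. The gap from its rim to the inside of the tray's side wall is 117 mm wide on either side; the middle of the gap is 136.5 mm from the plate's centre.
- saucer: White saucer, 112 mm across, 14 mm high, fixed at the back of the tray on the left or the right, with a sunk round seat in its middle: flat floor 60 mm across, 5 mm above the saucer's underside, its wall opening to 70 mm across at 10 mm height. Origin: centre of its underside, 6 mm above the worktop; z up.
- wide_well (a point): The wider well of the cruet stand (wooden block 140 x 78 mm on a plinth 148 x 86 mm, 32 mm high, with two round wells; fixed at the back of the tray beside the saucer, on either side): 67 mm across, 22 mm deep, bevelled 3 mm. Always the right-hand well. This point: centre of the well's floor, 10 mm above the tray's floor; z up.
- narrow_well (a point): The narrower, left-hand well of the same cruet stand, 66 mm from the wide one centre to centre: 53 mm across, 22 mm deep, bevelled 3 mm. This point: centre of the well's floor, 10 mm above the tray's floor; z up.
- fork_mid (a point): Steel fork lying flat, 193 mm long, 26 mm wide, 15 mm high, 0.04 kg. This point: mid length, 7.5 mm above its support; +x along it to the tines, +z up. It balances 8 mm toward the tines. To the fingers it is a solid ridge, 23 mm wide at the foot, 5 mm at the top: grip across the middle, fingertips 2 to 4 mm above the surface, at about 25 N.
- teaspoon_mid (a point): Steel teaspoon lying flat, 130 mm long, 27 mm wide, 11 mm high, 0.02 kg. This point: mid length, 5.5 mm above its support; +x along it to the bowl, +z up. It balances 7 mm toward the bowl. To the fingers a solid ridge, 20 mm wide at the foot, 5 mm at the top: grip it low across the middle, like the fork.
- steel_cup_mid (a point): Plain steel cup without handle, hollow, 61 mm high, 65 mm across the rim, 54 mm across the foot, 0.09 kg, standing upright. This point: on its axis, half-way up, 30.5 mm above its foot; z up. Grip it across the outside, in the upper half, so that the fingers clear the saucer.
- salt_shaker_mid (a point): Salt shaker, clear body and grey domed cap (the one left of the tray; leave the other in the far corner by the window), 90 mm high, 44 mm across (39 mm at the foot, 34 mm at the cap), 0.1 kg, standing upright. This point: on its axis, half-way up, 45 mm above its foot; z up.
- pepper_mill_mid (a point): Dark wood pepper mill (the one left of the tray; leave the other in the far corner by the window), 150 mm high, 58 mm across at the foot, about 50 mm at 95 mm height and at the head, 0.18 kg, upright. This point: on its axis, half-way up, 75 mm above its foot; z up. Grip it about 20 mm above this point, so that the gripper clears its top.
Things that resemble listed ones, but are neither listed nor needed, are in the scene too. What is shaped like the part that bears steel_cup_mid but blue or purple is not meant. Leave any yellow look-alike of the part that bears pepper_mill_mid alone.

How it is judged:
At the end, for the whole second after the job is handed in: Fork and teaspoon flat, within 15 mm sideways of mid-gap and 20 mm fore and aft of the plate's centre, parallel within 0.2 rad, tips to the back; cup in the seat (8 mm off axis, 3 mm in height, 0.08 rad); mill in the wide, salt in the narrow well (10 mm, 5 mm, 0.12 rad); all at rest (y of fork_mid in the frame of plate between 0.1215 and 0.1515 m and x of fork_mid in the frame of plate between -0.02 and 0.02 m and z of fork_mid in the frame of tray between 0.0085 and 0.0185 m and angle between the x axis of each of fork_mid, teaspoon_mid and the x axis of tray, either way round below 0.2 rad and x of saucer in the frame of fork_mid above 0.05 m and y of teaspoon_mid in the frame of plate between -0.1515 and -0.1215 m and x of teaspoon_mid in the frame of plate between -0.02 and 0.02 m and z of teaspoon_mid in the frame of tray between 0.0065 and 0.0165 m and x of saucer in the frame of teaspoon_mid above 0.05 m and horizontal distance between steel_cup_mid and saucer below 0.008 m and angle between steel_cup_mid's own z axis and vertical below 0.08 rad and z of steel_cup_mid in the frame of saucer between 0.0325 and 0.039 m and horizontal distance between salt_shaker_mid and narrow_well below 0.01 m and angle between each of salt_shaker_mid, pepper_mill_mid's own z axis and vertical below 0.12 rad and z of salt_shaker_mid in the frame of narrow_well between 0.04 and 0.05 m and horizontal distance between pepper_mill_mid and wide_well below 0.01 m and z of pepper_mill_mid in the frame of wide_well between 0.07 and 0.08 m and linear speed of each of fork, teaspoon, steel_cup, salt_shaker, pepper_mill below 0.01 m/s); the robot touches nothing.
It also fails if it takes over 144 s, if anything falls off the work surface, if the arm or the gripper's body presses on something with over 40 N, if the wrist force passes 120 N, or if a joint passes its speed limit or range.

## Working session

There is one attempt and no reset: what is moved stays moved. The work goes in short steps, Python scripts to look and compute and a tool call to move; the robot and the scene stay as the last step left them, time stands still between calls to the robot, and variables do not carry over. Pictures are saved under pics/ and viewed, at most 14 in all, crops included, and the job is handed in when it is done.

Besides the shell and the picture viewer there is one more tool, called after "Emit:" as name(argument=value, ...), one argument or row to a line, values as JSON. play_rows: Moves the arm, as the interface text tells. Its arguments: {"type":"object","properties":{"translation":{"type":"array","items":{"type":"array","items":{"type":"number","minimum":-1,"maximum":1}}},"twist":{"type":"array","items":{"type":"array","items":{"type":"number","minimum":-1,"maximum":1}}},"gripper":{"type":"array","items":{"type":"number"}}},"required":["translation","twist","gripper"]}

```bash
ls; mkdir -p pics; cat > h.py <<'E'
import numpy as np, cv2
from bench import robot
from scipy.spatial.transform import Rotation as R
def cam(n):
    m=robot.camera_model(n); return np.array(m["camera_matrix"]),np.array(m["rvec"]),np.array(m["tvec"])
def px(n,p):
    K,r,t=cam(n); return cv2.projectPoints(np.array([p],float),r,t,K,None)[0].ravel().round(0)
def ray(n,uv,z):
    K,r,t=cam(n); M=cv2.Rodrigues(r)[0]; c=-M.T@t.ravel()
    d=M.T@np.linalg.inv(K)@np.array([uv[0],uv[1],1.]); return c+d*(z-c[2])/d[2]
def save(n,f):
    im=robot.snapshot(n); cv2.imwrite("pics/"+f,im[:,:,::-1]); return im
E
python3 - <<'E'
from h import *
for n in ["scene","top"]: save(n,n+"0.png")
for k in ["tray","plate","saucer","wide_well","narrow_well","fork_mid","teaspoon_mid","steel_cup_mid","salt_shaker_mid","pepper_mill_mid"]:
  for c in ["top","scene"]:
    for d in robot.spot_point(k,c): print(k,c,np.round(d["centre"],3),round(d["score"],2),px(c,d["centre"]))
o=robot.get_obs(); print(o["time"],o["tool_pos"],o["ee_rot"],o["width"])
E
```

```text
pics
tray top [ 0.536 -0.124 -0.001] 0.93 [335. 190.]
tray scene [ 0.537 -0.126  0.004] 0.8 [299. 171.]
plate top [ 0.482 -0.133  0.004] 0.62 [338. 208.]
plate scene [ 0.48  -0.135  0.005] 0.91 [314. 177.]
saucer top [ 0.643 -0.192  0.007] 0.74 [356. 156.]
saucer scene [ 0.641 -0.19   0.004] 0.56 [291. 152.]
wide_well top [ 0.634 -0.074  0.018] 0.79 [318. 157.]
wide_well scene [ 0.636 -0.07   0.012] 0.67 [269. 163.]
narrow_well top [ 0.627 -0.007  0.014] 0.85 [296. 159.]
narrow_well scene [ 0.632 -0.008  0.017] 0.79 [258. 169.]
fork_mid top [0.465 0.282 0.009] 0.7 [200. 211.]
fork_mid top [0.626 0.202 0.029] 0.38 [228. 157.]
fork_mid scene [0.467 0.284 0.009] 0.52 [223. 237.]
teaspoon_mid top [ 0.485 -0.132  0.004] 0.68 [338. 206.]
teaspoon_mid top [0.376 0.299 0.004] 0.51 [194. 241.]
teaspoon_mid scene [0.375 0.305 0.006] 0.5 [238. 260.]
steel_cup_mid top [0.421 0.158 0.029] 0.92 [242. 226.]
steel_cup_mid top [0.522 0.164 0.027] 0.87 [240. 192.]
steel_cup_mid top [0.627 0.201 0.033] 0.63 [228. 157.]
steel_cup_mid scene [0.43  0.157 0.036] 0.96 [264. 217.]
steel_cup_mid scene [0.629 0.199 0.03 ] 0.88 [212. 192.]
steel_cup_mid scene [0.525 0.162 0.034] 0.73 [241. 202.]
salt_shaker_mid top [0.641 0.323 0.047] 0.53 [187. 150.]
salt_shaker_mid scene [0.638 0.321 0.047] 0.51 [178. 204.]
pepper_mill_mid top [0.556 0.532 0.073] 0.83 [111. 175.]
pepper_mill_mid top [0.554 0.42  0.072] 0.67 [151. 177.]
pepper_mill_mid scene [0.553 0.417 0.071] 0.6 [165. 229.]
pepper_mill_mid scene [0.554 0.531 0.073] 0.59 [127. 249.]
1.1 [ 0.18174205 -0.51909454  0.40469442] [3.14153847e+00 1.21160143e-05 3.36789220e-01] 0.0940410493014809
```

View pics/top0.png

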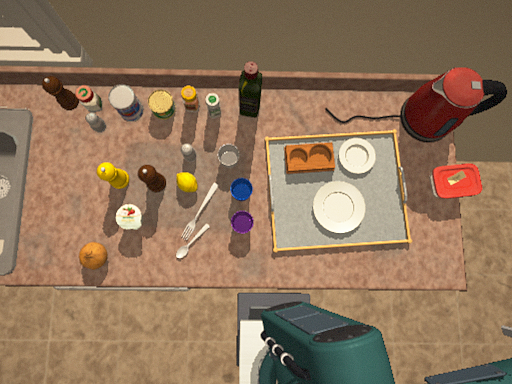

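View pics/scene0.png

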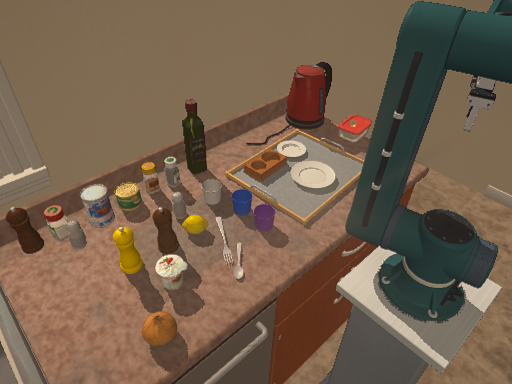

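The pictures show these candidates.

- **Cups:** the top view has clear steel (228,155), blue (241,188) and purple (242,221). Only (228,155) is steel.
- **Mills:** dark (150,178), yellow (113,175) and far corner (58,90). The one meant is (150,178).
- **Salts:** (187,148) and far corner (93,120). The one meant is (187,148).

The fork's tines (187,232) and the spoon's bowl (182,252) both point toward the robot's front left.

I'll confirm this in one enlarged crop and look at the tray in another.

```bash
python3 - <<'E'
from h import *
im=cv2.imread("pics/top0.png")
cv2.imwrite("pics/c1.png",cv2.resize(im[130:265,95:260],None,fx=4.4,fy=4.4,interpolation=cv2.INTER_CUBIC))
cv2.imwrite("pics/c2.png",cv2.resize(im[125:255,260:415],None,fx=4.5,fy=4.5,interpolation=cv2.INTER_CUBIC))
E
```

```text
(no output)
```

View pics/c1.png

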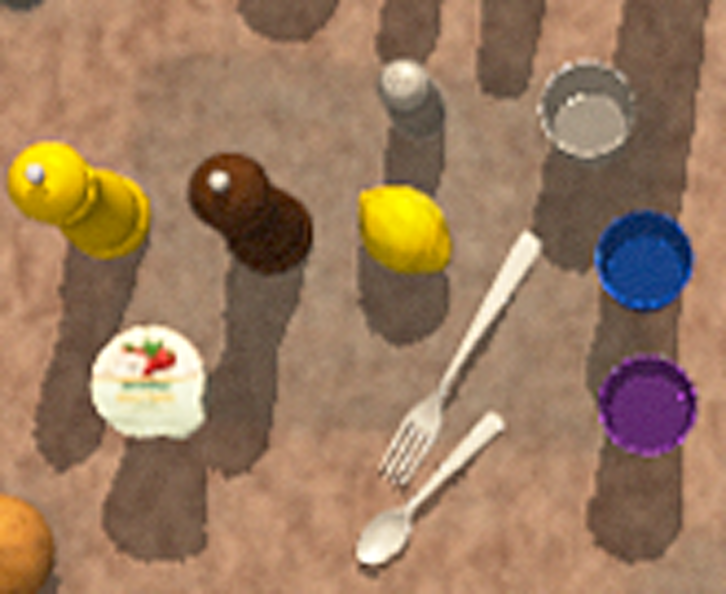

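View pics/c2.png

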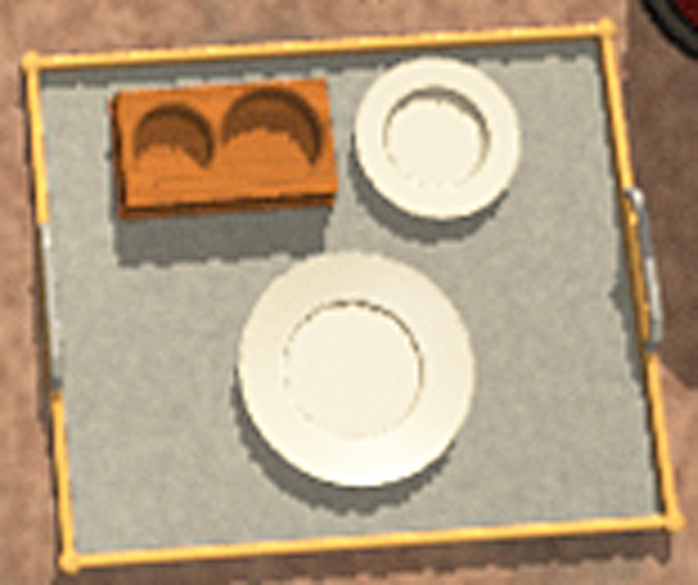

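The crops confirm the choice: dark mill, grey-capped salt above the lemon, and the clear steel cup. I'll take pixel measurements from the crops and check them against the networks.

```bash
python3 - <<'E'
from h import *
f=lambda o,s,u,v,z: ray("top",((u+.5)/s+o[0]-.5,(v+.5)/s+o[1]-.5),z)
a=lambda u,v,z:f((95,130),4.4,u,v,z)
b=lambda u,v,z:f((260,125),4.5,u,v,z)
C=[b(u,v,.018) for u,v in [(30,62),(607,30),(675,523),(68,563)]]
print(np.round(C,4)); print("tray c",np.mean(C,0))
ang=lambda d:np.arctan2(d[1],d[0])
print("yaw",ang(C[0]-C[3]),ang(C[1]-C[2]),ang(C[0]-C[1])-np.pi/2,ang(C[3]-C[2])-np.pi/2, [np.linalg.norm(C[i]-C[i-1]) for i in range(4)])
for n,p in dict(saucer=b(437,138,.02),plate=b(356,369,.022),wide=b(271,137,.038),narrow=b(174,143,.038),cup=a(588,110,.061),salt=a(404,80,.088),mill=a(220,180,.15)).items(): print(n,p.round(4))
for t,h in [((393,478),(535,237)),((367,555),(497,420))]:
  t=a(*t,.005);h=a(*h,.005); print((t+h)/2,ang(t-h),np.linalg.norm(t-h))
E
```

```text
[[ 0.6915  0.0861  0.018 ]
 [ 0.7217 -0.3122  0.018 ]
 [ 0.3842 -0.3383  0.018 ]
 [ 0.3533  0.0599  0.018 ]]
tray c [ 0.53767173 -0.12611557  0.018     ]
yaw 0.07737326288327664 0.07727982300793586 0.07563409511629748 0.07739021649395816 [np.float64(0.3392099790490935), np.float64(0.39946523377554966), np.float64(0.338508471986905), np.float64(0.39943299951157774)]
saucer [ 0.642  -0.1908  0.02  ]
plate [ 0.4824 -0.1304  0.022 ]
wide [ 0.6357 -0.0741  0.038 ]
narrow [ 0.6305 -0.0091  0.038 ]
cup [0.626  0.1999 0.061 ]
salt [0.6366 0.3189 0.088 ]
mill [0.5535 0.4181 0.15  ]
[0.46714329 0.28207747 0.005     ] 2.6433517375616837 0.1894693932959275
[0.37828576 0.30067626 0.005     ] 2.399412744352352 0.12351786704488152
```

The pixel and network measurements agree to about 3 mm, and the tray is turned 0.077 rad. At tool yaw 1.648 the tool x axis is tray left and tool y is tray back, so I'll turn to that first and then cross to the salt.

Emit:
play_rows(
  translation=[
    [0, 0, 0],
    [0, 0, 0],
    [0, 0, 0],
    [0, 0, 0],
    [0, 0, 0],
    [0, 0, 0],
    [0, 0, 0],
    [0, 0, 0],
  ],
  twist=[
    [0, 0, -1],
    [0, 0, -1],
    [0, 0, -1],
    [0, 0, -1],
    [0, 0, -1],
    [0, 0, -1],
    [0, 0, -1],
    [0, 0, -1],
  ],
  gripper=[0.36, 0.36, 0.36, 0.36, 0.36, 0.36, 0.36, 0.36],
)

```text
time: 1.9
tool_pos: [0.1818, -0.5191, 0.4047]
ee_rot: [3.142, 0.0, 1.141]
wrist_force: [-0.5, 0.3, 0.3]
width: 0.0637
finger_force: 0.0
```

Emit:
play_rows(
  translation=[
    [0, 0, 0],
    [0, 0, 0],
    [0, 0, 0],
    [0, 0, 0],
    [0, 0, 0],
    [0, 0, 0],
    [0, 0, 0],
  ],
  twist=[
    [0, 0, -1],
    [0, 0, -1],
    [0, 0, -1],
    [0, 0, -1],
    [0, 0, -1],
    [0, 0, -0.11],
    [0, 0, 0],
  ],
  gripper=[0.36, 0.36, 0.36, 0.36, 0.36, 0.36, 0.36],
)

```text
time: 2.6
tool_pos: [0.1818, -0.5191, 0.4047]
ee_rot: [3.142, 0.0, 1.646]
wrist_force: [0.3, -0.1, -0.0]
width: 0.064
finger_force: 0.0
```

Emit:
play_rows(
  translation=[
    [1, 0.65, 0],
    [1, 0.65, 0],
    [1, 0.65, 0],
    [1, 0.65, 0],
    [1, 0.65, 0],
    [1, 0.65, 0],
    [1, 0.65, 0],
    [1, 0.65, 0],
  ],
  twist=[
    [0, 0, 0],
    [0, 0, 0],
    [0, 0, 0],
    [0, 0, 0],
    [0, 0, 0],
    [0, 0, 0],
    [0, 0, 0],
    [0, 0, 0],
  ],
  gripper=[0.36, 0.36, 0.36, 0.36, 0.36, 0.36, 0.36, 0.36],
)

```text
time: 3.4
tool_pos: [0.3648, -0.1822, 0.405]
ee_rot: [3.14, 0.001, 1.646]
wrist_force: [0.5, -0.2, 0.1]
width: 0.0638
finger_force: 0.0
```

Emit:
play_rows(
  translation=[
    [1, 0.65, 0],
    [1, 0.65, 0],
    [1, 0.65, 0],
    [1, 0.65, 0],
    [1, 0.65, 0],
    [1, 0.65, 0],
    [1, 0.65, 0],
    [1, 0.65, 0],
  ],
  twist=[
    [0, 0, 0],
    [0, 0, 0],
    [0, 0, 0],
    [0, 0, 0],
    [0, 0, 0],
    [0, 0, 0],
    [0, 0, 0],
    [0, 0, 0],
  ],
  gripper=[0.36, 0.36, 0.36, 0.36, 0.36, 0.36, 0.36, 0.36],
)

```text
time: 4.2
tool_pos: [0.5478, 0.153, 0.4048]
ee_rot: [3.141, 0.0, 1.646]
wrist_force: [0.6, -0.3, 0.5]
width: 0.0642
finger_force: 0.0
```

Emit:
play_rows(
  translation=[
    [1, 0.65, 0],
    [1, 0.65, 0],
    [1, 0.65, 0.5],
    [1, 0.65, 0.5],
    [0, 0, 0.5],
    [0, 0, 0.5],
    [0, 0, 0],
  ],
  twist=[
    [0, 0, 0],
    [0, 0, 0],
    [0, 0, 0],
    [0, 0, 0],
    [0, 0, 0],
    [0, 0, 0],
    [0, 0, 0],
  ],
  gripper=[0.36, 0.36, 0.36, 0.36, 0.36, 0.36, 0.36],
)

```text
time: 4.9
tool_pos: [0.6367, 0.3161, 0.3206]
ee_rot: [-3.133, 0.003, 1.647]
wrist_force: [0.4, -0.7, 0.5]
width: 0.0638
finger_force: 0.0
```

```bash
python3 - <<'E'
from h import *
o=robot.get_obs(); print(o["time"],o["tool_pos"],o["ee_rot"])
save("wrist","w1.png")
for k in ["salt_shaker_mid","steel_cup_mid","fork_mid"]:
    for d in robot.spot_point(k,"wrist"): print(k,np.round(d["centre"],4),round(d["score"],2),px("wrist",d["centre"]))
E
```

```text
4.9 [0.63672686 0.31609016 0.32064378] [-3.13320231e+00  2.79898270e-03  1.64710982e+00]
salt_shaker_mid [0.636  0.3183 0.0458] 0.83 [262. 199.]
steel_cup_mid [0.6275 0.2011 0.0341] 0.84 [243. 314.]
fork_mid [0.4689 0.279  0.0084] 0.91 [ 85. 216.]
```

View pics/w1.png

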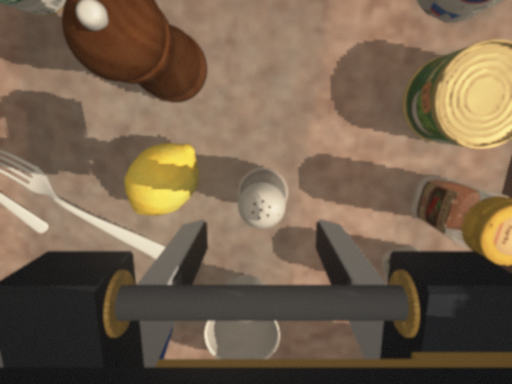

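The wrist view shows the salt at (262,199), between the fingers. I'll go down and grip it.

Emit:
play_rows(
  translation=[
    [0.08, 0, 0.5],
    [0, 0, 0.5],
    [0, 0, 0.5],
    [0, 0, 0.4],
    [0, 0, 0.2],
    [0, 0, 0],
  ],
  twist=[
    [0, 0, 0],
    [0, 0, 0],
    [0, 0, 0],
    [0, 0, 0],
    [0, 0, 0],
    [0, 0, 0],
  ],
  gripper=[0.36, 0.36, 0.36, 0.36, 0.36, 0.36],
)

```text
time: 5.7
tool_pos: [0.6367, 0.3187, 0.2412]
ee_rot: [-3.14, 0.001, 1.647]
wrist_force: [-0.1, -0.2, 0.1]
width: 0.0642
finger_force: 0.0
```

Emit:
play_rows(
  translation=[
    [0, 0, 0],
    [0, 0, 0],
    [0, 0, 0],
    [0, 0, 0],
    [0, 0, 0],
    [0, 0, 0],
  ],
  twist=[
    [0, 0, 0],
    [0, 0, 0],
    [0, 0, 0],
    [0, 0, 0],
    [0, 0, 0],
    [0, 0, 0],
  ],
  gripper=[-1, -1, -1, -1, -1, -1],
)

```text
time: 6.3
tool_pos: [0.6369, 0.319, 0.243]
ee_rot: [3.141, -0.0, 1.648]
wrist_force: [-1.0, -0.6, 3.9]
width: 0.0367
finger_force: 29.9
```

The width of 37 mm means the grip is up on the cap. I'll open and take it about 12 mm lower.

Emit:
play_rows(
  translation=[
    [0, 0, 0],
    [0, 0, 0],
    [0, 0, 0],
    [0, 0, 0.3],
    [0, 0, 0],
    [0, 0, 0],
  ],
  twist=[
    [0, 0, 0],
    [0, 0, 0],
    [0, 0, 0],
    [0, 0, 0],
    [0, 0, 0],
    [0, 0, 0],
  ],
  gripper=[0.36, 0.36, 0.36, 0.36, 0.36, 0.36],
)

```text
time: 6.9
tool_pos: [0.6366, 0.3187, 0.2284]
ee_rot: [-3.139, 0.001, 1.648]
wrist_force: [-0.4, -0.2, 1.1]
width: 0.0637
finger_force: 0.0
```

Emit:
play_rows(
  translation=[
    [0, 0, 0],
    [0, 0, 0],
    [0, 0, 0],
    [0, 0, 0],
    [0, 0, 0],
    [0, 0, 0],
  ],
  twist=[
    [0, 0, 0],
    [0, 0, 0],
    [0, 0, 0],
    [0, 0, 0],
    [0, 0, 0],
    [0, 0, 0],
  ],
  gripper=[-1, -1, -1, -1, -1, -1],
)

```text
time: 7.5
tool_pos: [0.6368, 0.319, 0.2303]
ee_rot: [3.141, -0.0, 1.648]
wrist_force: [-0.1, 0.0, 1.3]
width: 0.0403
finger_force: 30.0
```

Emit:
play_rows(
  translation=[
    [0, 0, -0.3],
    [0, 0, -0.6],
    [0, 0, -0.6],
    [0, 0, -0.5],
    [0, 0, 0],
    [0, 0, 0],
  ],
  twist=[
    [0, 0, 0],
    [0, 0, 0],
    [0, 0, 0],
    [0, 0, 0],
    [0, 0, 0],
    [0, 0, 0],
  ],
  gripper=[-1, -1, -1, -1, -1, -1],
)

```text
time: 8.1
tool_pos: [0.6369, 0.3189, 0.3104]
ee_rot: [3.14, -0.0, 1.648]
wrist_force: [-0.6, 0.3, -2.1]
width: 0.0402
finger_force: 29.9
```

Emit:
play_rows(
  translation=[
    [-0.9, -0.09, 0],
    [-0.9, -0.09, 0],
    [-0.9, -0.09, 0],
    [-0.9, -0.09, 0],
    [-0.9, -0.09, 0],
    [-0.9, -0.09, 0],
    [-0.9, -0.09, 0],
    [-0.9, -0.09, 0],
  ],
  twist=[
    [0, 0, 0],
    [0, 0, 0],
    [0, 0, 0],
    [0, 0, 0],
    [0, 0, 0],
    [0, 0, 0],
    [0, 0, 0],
    [0, 0, 0],
  ],
  gripper=[-1, -1, -1, -1, -1, -1, -1, -1],
)

```text
time: 8.9
tool_pos: [0.6297, 0.0281, 0.3076]
ee_rot: [-3.138, -0.0, 1.648]
wrist_force: [1.1, 0.2, -1.6]
width: 0.0396
finger_force: 29.9
```

Emit:
play_rows(
  translation=[
    [-0.94, -0.09, 0],
    [0, 0, 0],
    [0, 0, 0],
  ],
  twist=[
    [0, 0, 0],
    [0, 0, 0],
    [0, 0, 0],
  ],
  gripper=[-1, -1, -1],
)

```text
time: 9.2
tool_pos: [0.6293, -0.009, 0.308]
ee_rot: [-3.138, -0.001, 1.646]
wrist_force: [-0.3, -0.0, -0.7]
width: 0.0403
finger_force: 29.9
```

```bash
python3 - <<'E'
from h import *
o=robot.get_obs(); print(o["time"],o["tool_pos"],o["ee_rot"])
save("wrist","w2.png")
for k in ["salt_shaker_mid","narrow_well","wide_well","saucer","plate"]:
    for d in robot.spot_point(k,"wrist"): print(k,np.round(d["centre"],4),round(d["score"],2),px("wrist",d["centre"]))
E
```

```text
9.2 [ 0.62927277 -0.00897512  0.30802557] [-3.13840534e+00 -1.19903682e-03  1.64589451e+00]
salt_shaker_mid [ 0.634  -0.0059  0.1256] 0.96 [272. 245.]
narrow_well [ 0.6304 -0.0087  0.0134] 0.77 [264. 200.]
plate [ 0.6326 -0.0051  0.1226] 0.69 [269. 241.]
```

View pics/w2.png

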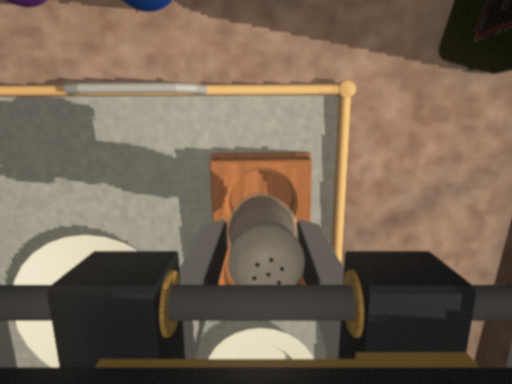

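The net puts the narrow well at (0.630, -0.009), 1 mm from the tool's position, so I'll lower the salt into it.

Emit:
play_rows(
  translation=[
    [0, 0.03, 0.5],
    [0, 0, 0.4],
    [0, 0, 0.3],
    [0, 0, 0.2],
    [0, 0, 0.15],
    [0, 0, 0],
    [0, 0, 0],
  ],
  twist=[
    [0, 0, 0],
    [0, 0, 0],
    [0, 0, 0],
    [0, 0, 0],
    [0, 0, 0],
    [0, 0, 0],
    [0, 0, 0],
  ],
  gripper=[-1, -1, -1, -1, -1, -1, -1],
)

```text
time: 10.2
tool_pos: [0.631, -0.0082, 0.2485]
ee_rot: [3.141, 0.0, 1.648]
wrist_force: [-0.3, 0.3, -0.6]
width: 0.0402
finger_force: 29.9
```

Emit:
play_rows(
  translation=[
    [0, 0, 0.05],
    [0, 0, 0],
    [0, 0, 0],
    [0, 0, 0],
    [0, 0, 0],
    [0, 0, -0.7],
    [0, 0, -1],
    [0, 0, -0.8],
  ],
  twist=[
    [0, 0, 0],
    [0, 0, 0],
    [0, 0, 0],
    [0, 0, 0],
    [0, 0, 0],
    [0, 0, 0],
    [0, 0, 0],
    [0, 0, 0],
  ],
  gripper=[-1, -1, 0.3, 0.3, 0.3, 0.3, 0.3, 0.3],
)

```text
time: 11.0
tool_pos: [0.6308, -0.0081, 0.348]
ee_rot: [3.141, 0.0, 1.648]
wrist_force: [0.9, 0.4, 0.8]
width: 0.0613
finger_force: 0.0
```

Emit:
play_rows(
  translation=[
    [0.87, 0.05, 0],
    [0.87, 0.05, 0],
    [0.87, 0.05, 0],
    [0.87, 0.05, 0],
    [0.87, 0.05, 0],
    [0.87, 0.05, 0],
    [0, 0, 0],
    [0, 0, 0],
  ],
  twist=[
    [0, 0, 0],
    [0, 0, 0],
    [0, 0, 0],
    [0, 0, 0],
    [0, 0, 0],
    [0, 0, 0],
    [0, 0, 0],
    [0, 0, 0],
  ],
  gripper=[0.95, 0.95, 0.95, 0.95, 0.95, 0.95, 0.95, 0.95],
)

```text
time: 11.8
tool_pos: [0.6266, 0.2016, 0.3459]
ee_rot: [3.142, 0.001, 1.649]
wrist_force: [0.7, -1.2, -0.1]
width: 0.0918
finger_force: 0.0
```

```bash
python3 - <<'E'
from h import *
o=robot.get_obs(); print(o["time"],o["tool_pos"],o["ee_rot"])
save("wrist","w3.png")
for k in ["steel_cup_mid"]:
    for d in robot.spot_point(k,"wrist"): print(k,np.round(d["centre"],4),round(d["score"],2),px("wrist",d["centre"]))
save("top","t1.png")
for k in ["salt_shaker_mid","pepper_mill_mid"]:
    for d in robot.spot_point(k,"top"): print(k,np.round(d["centre"],4),round(d["score"],2),px("top",d["centre"]))
E
```

```text
11.8 [0.62660485 0.20160033 0.34593056] [3.14157390e+00 8.45172509e-04 1.64937857e+00]
steel_cup_mid [0.4275 0.1579 0.0264] 0.83 [ 55. 218.]
steel_cup_mid [0.5252 0.162  0.03  ] 0.81 [154. 223.]
steel_cup_mid [0.6304 0.2028 0.0329] 0.63 [266. 190.]
salt_shaker_mid [ 0.6307 -0.0068  0.0613] 0.58 [299. 154.]
salt_shaker_mid [ 0.5397 -0.1266  0.0008] 0.3 [335. 189.]
pepper_mill_mid [0.5507 0.4209 0.073 ] 0.59 [150. 178.]
```

The salt reads (0.631, -0.007, 0.061), so it is seated. Now the cup.

Emit:
play_rows(
  translation=[
    [0, 0.02, 0.7],
    [0, 0, 0.8],
    [0, 0, 0.8],
    [0, 0, 0.5],
    [0, 0, 0.22],
    [0, 0, 0],
    [0, 0, 0],
  ],
  twist=[
    [0, 0, 0],
    [0, 0, 0],
    [0, 0, 0],
    [0, 0, 0],
    [0, 0, 0],
    [0, 0, 0],
    [0, 0, 0],
  ],
  gripper=[0.95, 0.95, 0.95, 0.95, 0.95, 0.95, 0.95],
)

```text
time: 12.75
tool_pos: [0.6281, 0.2007, 0.2266]
ee_rot: [3.139, -0.0, 1.647]
wrist_force: [0.5, 0.7, 0.4]
width: 0.0914
finger_force: 0.0
```

Emit:
play_rows(
  translation=[
    [0, 0, 0],
    [0, 0, 0],
    [0, 0, 0],
    [0, 0, 0],
    [0, 0, 0],
    [0, 0, 0],
  ],
  twist=[
    [0, 0, 0],
    [0, 0, 0],
    [0, 0, 0],
    [0, 0, 0],
    [0, 0, 0],
    [0, 0, 0],
  ],
  gripper=[-1, -1, -1, -1, -1, -1],
)

```text
time: 13.35
tool_pos: [0.6275, 0.2011, 0.2258]
ee_rot: [3.141, -0.0, 1.648]
wrist_force: [-1.4, 0.1, 3.6]
width: 0.0625
finger_force: 30.0
```

Emit:
play_rows(
  translation=[
    [0, 0, -0.3],
    [0, 0, -0.8],
    [0, 0, -1],
    [0, 0, -0.9],
    [0, 0, 0],
    [0, 0, 0],
  ],
  twist=[
    [0, 0, 0],
    [0, 0, 0],
    [0, 0, 0],
    [0, 0, 0],
    [0, 0, 0],
    [0, 0, 0],
  ],
  gripper=[-1, -1, -1, -1, -1, -1],
)

```text
time: 13.95
tool_pos: [0.6276, 0.2011, 0.3466]
ee_rot: [3.139, -0.0, 1.648]
wrist_force: [-0.1, -0.0, -1.5]
width: 0.0626
finger_force: 30.0
```

Emit:
play_rows(
  translation=[
    [-0.98, -0.04, 0],
    [-0.98, -0.04, 0],
    [-0.98, -0.04, 0],
    [-0.98, -0.04, 0],
    [-0.98, -0.04, 0],
    [-0.98, -0.04, 0],
    [-0.98, -0.04, 0],
    [-0.98, -0.04, 0],
  ],
  twist=[
    [0, 0, 0],
    [0, 0, 0],
    [0, 0, 0],
    [0, 0, 0],
    [0, 0, 0],
    [0, 0, 0],
    [0, 0, 0],
    [0, 0, 0],
  ],
  gripper=[-1, -1, -1, -1, -1, -1, -1, -1],
)

```text
time: 14.75
tool_pos: [0.6383, -0.1141, 0.342]
ee_rot: [-3.137, -0.002, 1.648]
wrist_force: [0.3, 0.5, -0.6]
width: 0.0628
finger_force: 30.0
```

Emit:
play_rows(
  translation=[
    [-0.98, -0.04, 0],
    [-0.98, -0.04, 0],
    [0, 0, 0],
    [0, 0, 0.7],
    [0, 0, 0.7],
    [0, 0, 0],
    [0, 0, 0],
    [0, 0, 0],
  ],
  twist=[
    [0, 0, 0],
    [0, 0, 0],
    [0, 0, 0],
    [0, 0, 0],
    [0, 0, 0],
    [0, 0, 0],
    [0, 0, 0],
    [0, 0, 0],
  ],
  gripper=[-1, -1, -1, -1, -1, -1, -1, -1],
)

```text
time: 15.55
tool_pos: [0.6421, -0.1907, 0.2904]
ee_rot: [3.14, 0.001, 1.648]
wrist_force: [0.2, -0.1, -0.4]
width: 0.0625
finger_force: 30.0
```

```bash
python3 - <<'E'
from h import *
o=robot.get_obs(); print(o["time"],o["tool_pos"],o["ee_rot"])
save("wrist","w4.png")
for k in ["saucer","steel_cup_mid","wide_well"]:
    for d in robot.spot_point(k,"wrist"): print(k,np.round(d["centre"],4),round(d["score"],2),px("wrist",d["centre"]))
E
```

```text
15.55 [ 0.64210636 -0.1906737   0.2904323 ] [3.14003464e+00 7.51825378e-04 1.64835523e+00]
steel_cup_mid [ 0.645  -0.1887  0.0945] 0.91 [267. 234.]
wide_well [ 0.6354 -0.07    0.0168] 0.64 [265.  43.]
```

View pics/w4.png

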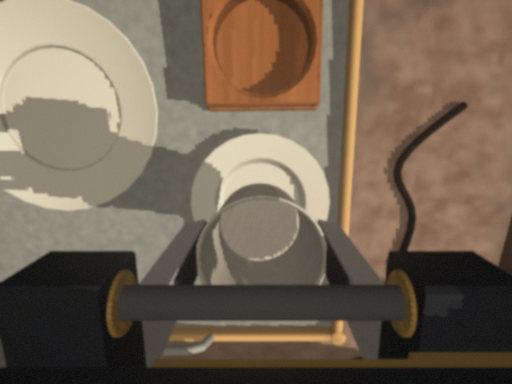

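The saucer rim spans columns 192–330 with its top at row 134. The wide well spans 214–316, centred near (265,46).

```bash
python3 - <<'E'
from h import *
print(ray("wrist",(261,203),.02),ray("wrist",(265,46),.038),px("wrist",[.642,-.1908,.02]),px("wrist",[.6354,-.0741,.038]))
E
```

```text
[ 0.64144829 -0.18993003  0.02      ] [ 0.63537294 -0.07643979  0.038     ] [262. 204.] [265.  42.]
```

Emit:
play_rows(
  translation=[
    [0, 0, 0.5],
    [0, 0, 0.4],
    [0, 0, 0.2],
    [0, 0, 0.15],
    [0, 0, 0.06],
    [0, 0, 0],
    [0, 0, 0],
  ],
  twist=[
    [0, 0, 0],
    [0, 0, 0],
    [0, 0, 0],
    [0, 0, 0],
    [0, 0, 0],
    [0, 0, 0],
    [0, 0, 0],
  ],
  gripper=[-1, -1, -1, -1, -1, -1, -1],
)

```text
time: 16.45
tool_pos: [0.642, -0.1911, 0.2374]
ee_rot: [3.14, 0.001, 1.648]
wrist_force: [-0.5, -0.0, -0.6]
width: 0.0625
finger_force: 30.0
```

Emit:
play_rows(
  translation=[
    [0, 0, 0],
    [0, 0, 0],
    [0, 0, 0],
    [0, 0, 0],
    [0, 0, -0.6],
    [0, 0, -0.9],
    [0, 0, -1],
    [0, 0, -1],
  ],
  twist=[
    [0, 0, 0],
    [0, 0, 0],
    [0, 0, 0],
    [0, 0, 0],
    [0, 0, 0],
    [0, 0, 0],
    [0, 0, 0],
    [0, 0, 0],
  ],
  gripper=[0.95, 0.95, 0.95, 0.95, 0.95, 0.95, 0.95, 0.95],
)

```text
time: 17.25
tool_pos: [0.6416, -0.1909, 0.378]
ee_rot: [-3.141, -0.0, 1.648]
wrist_force: [0.8, 0.7, 0.6]
width: 0.0917
finger_force: 0.0
```

Emit:
play_rows(
  translation=[
    [0.96, -0.063, 0],
    [0.96, -0.063, 0],
    [0.96, -0.063, 0],
    [0.96, -0.063, 0],
    [0.96, -0.063, 0],
    [0.96, -0.063, 0],
    [0.96, -0.063, 0],
    [0.96, -0.063, 0],
  ],
  twist=[
    [0, 0, 0],
    [0, 0, 0],
    [0, 0, 0],
    [0, 0, 0],
    [0, 0, 0],
    [0, 0, 0],
    [0, 0, 0],
    [0, 0, 0],
  ],
  gripper=[0.8, 0.8, 0.8, 0.8, 0.8, 0.8, 0.8, 0.8],
)

```text
time: 18.05
tool_pos: [0.5975, 0.1152, 0.377]
ee_rot: [3.141, 0.0, 1.648]
wrist_force: [0.3, 0.4, -0.1]
width: 0.0842
finger_force: 0.0
```

Emit:
play_rows(
  translation=[
    [0.96, -0.063, -0.2],
    [0.96, -0.063, -0.2],
    [0.96, -0.063, 0],
    [0.96, -0.063, 0],
    [0.96, -0.063, 0],
    [0.96, -0.063, 0],
    [0.96, -0.063, 0],
    [0.96, -0.063, 0],
  ],
  twist=[
    [0, 0, 0],
    [0, 0, 0],
    [0, 0, 0],
    [0, 0, 0],
    [0, 0, 0],
    [0, 0, 0],
    [0, 0, 0],
    [0, 0, 0],
  ],
  gripper=[0.8, 0.8, 0.8, 0.8, 0.8, 0.8, 0.8, 0.8],
)

```text
time: 18.85
tool_pos: [0.5538, 0.42, 0.3929]
ee_rot: [3.141, -0.0, 1.648]
wrist_force: [0.9, -0.6, -0.3]
width: 0.0848
finger_force: 0.0
```

Emit:
play_rows(
  translation=[
    [0, 0, 0],
    [0, 0, 0],
  ],
  twist=[
    [0, 0, 0],
    [0, 0, 0],
  ],
  gripper=[0.8, 0.8],
)

```text
time: 19.05
tool_pos: [0.5539, 0.4192, 0.3923]
ee_rot: [-3.141, 0.001, 1.649]
wrist_force: [0.8, -0.7, -0.1]
width: 0.0845
finger_force: 0.0
```

```bash
python3 - <<'E'
from h import *
o=robot.get_obs(); print(o["time"],o["tool_pos"],o["ee_rot"])
save("wrist","w5.png")
for k in ["pepper_mill_mid","fork_mid","teaspoon_mid"]:
    for d in robot.spot_point(k,"wrist"): print(k,np.round(d["centre"],4),round(d["score"],2),px("wrist",d["centre"]))
save("top","t2.png")
for k in ["steel_cup_mid"]:
    for d in robot.spot_point(k,"top"): print(k,np.round(d["centre"],4),round(d["score"],2),px("top",d["centre"]))
E
```

```text
19.05 [0.55394229 0.41923226 0.39227893] [-3.14127173e+00  1.03230329e-03  1.64940483e+00]
fork_mid [0.468  0.2783 0.007 ] 0.74 [184. 283.]
teaspoon_mid [0.3737 0.3007 0.0072] 0.81 [108. 261.]
steel_cup_mid [0.4255 0.1583 0.0284] 0.98 [241. 224.]
steel_cup_mid [0.5248 0.1606 0.0254] 0.87 [241. 191.]
steel_cup_mid [0.463  0.2828 0.0073] 0.37 [200. 212.]
```

View pics/w5.png

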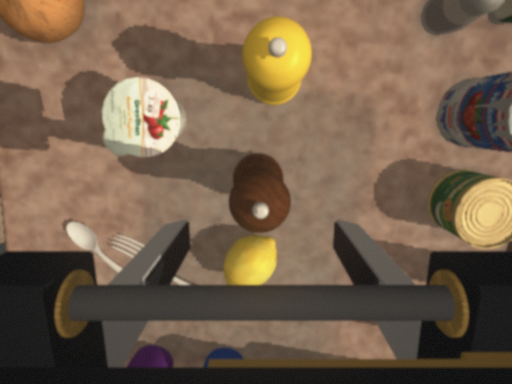

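The mill's knob is at (260,210) and its head is centred near (260,203). I'll check its axis against these.

```bash
python3 - <<'E'
from h import *
for z in (0,.125,.15): print(px("wrist",[.554,.4185,z]))
print(ray("wrist",(260,210),.15),ray("wrist",(260,203),.125))
E
```

```text
[261. 177.]
[262. 204.]
[262. 213.]
[0.55266854 0.4205191  0.15      ] [0.55269099 0.41919705 0.125     ]
```

Emit:
play_rows(
  translation=[
    [0, 0, 0.7],
    [0, 0, 0.8],
    [0, 0, 0.7],
    [0, 0, 0.5],
    [0, 0, 0.22],
    [0, 0, 0],
    [0, 0, 0],
  ],
  twist=[
    [0, 0, 0],
    [0, 0, 0],
    [0, 0, 0],
    [0, 0, 0],
    [0, 0, 0],
    [0, 0, 0],
    [0, 0, 0],
  ],
  gripper=[0.8, 0.8, 0.8, 0.8, 0.8, 0.8, 0.8],
)

```text
time: 20.05
tool_pos: [0.5547, 0.4183, 0.2774]
ee_rot: [3.14, -0.001, 1.647]
wrist_force: [0.7, 0.0, 0.4]
width: 0.0845
finger_force: 0.0
```

Emit:
play_rows(
  translation=[
    [0, 0, 0],
    [0, 0, 0],
    [0, 0, 0],
    [0, 0, 0],
    [0, 0, 0],
    [0, 0, 0],
  ],
  twist=[
    [0, 0, 0],
    [0, 0, 0],
    [0, 0, 0],
    [0, 0, 0],
    [0, 0, 0],
    [0, 0, 0],
  ],
  gripper=[-1, -1, -1, -1, -1, -1],
)

```text
time: 20.65
tool_pos: [0.554, 0.4186, 0.2764]
ee_rot: [-3.141, -0.0, 1.648]
wrist_force: [-2.8, 0.7, 2.2]
width: 0.0494
finger_force: 29.6
```

Emit:
play_rows(
  translation=[
    [0, 0, -0.3],
    [0, 0, -0.8],
    [0, 0, -1],
    [0, 0, -0.9],
    [0, 0, 0],
    [0, 0, 0],
  ],
  twist=[
    [0, 0, 0],
    [0, 0, 0],
    [0, 0, 0],
    [0, 0, 0],
    [0, 0, 0],
    [0, 0, 0],
  ],
  gripper=[-1, -1, -1, -1, -1, -1],
)

```text
time: 21.25
tool_pos: [0.5543, 0.4184, 0.3968]
ee_rot: [3.139, -0.001, 1.648]
wrist_force: [-0.8, 0.6, -2.1]
width: 0.0491
finger_force: 29.4
```

Emit:
play_rows(
  translation=[
    [-0.957, 0.083, -0.1],
    [-0.957, 0.083, -0.1],
    [-0.957, 0.083, -0.1],
    [-0.957, 0.083, -0.1],
    [-0.957, 0.083, -0.1],
    [-0.957, 0.083, 0],
    [-0.957, 0.083, 0],
    [-0.957, 0.083, 0],
  ],
  twist=[
    [0, 0, 0],
    [0, 0, 0],
    [0, 0, 0],
    [0, 0, 0],
    [0, 0, 0],
    [0, 0, 0],
    [0, 0, 0],
    [0, 0, 0],
  ],
  gripper=[-1, -1, -1, -1, -1, -1, -1, -1],
)

```text
time: 22.05
tool_pos: [0.6042, 0.1135, 0.4121]
ee_rot: [-3.135, 0.0, 1.648]
wrist_force: [0.6, 0.3, -1.6]
width: 0.0492
finger_force: 29.5
```

Emit:
play_rows(
  translation=[
    [-0.957, 0.083, 0],
    [-0.957, 0.083, 0],
    [-0.957, 0.083, 0],
    [-0.957, 0.083, 0],
    [-0.95, 0.08, 0],
    [0, 0, 0],
    [0, 0, 0],
    [0, 0, 0],
  ],
  twist=[
    [0, 0, 0],
    [0, 0, 0],
    [0, 0, 0],
    [0, 0, 0],
    [0, 0, 0],
    [0, 0, 0],
    [0, 0, 0],
    [0, 0, 0],
  ],
  gripper=[-1, -1, -1, -1, -1, -1, -1, -1],
)

```text
time: 22.85
tool_pos: [0.6354, -0.0734, 0.4139]
ee_rot: [-3.138, -0.001, 1.649]
wrist_force: [0.1, 0.4, -2.4]
width: 0.0496
finger_force: 29.5
```

Emit:
play_rows(
  translation=[
    [0, 0, 0.7],
    [0, 0, 0.8],
    [0, 0, 0.4],
    [0, 0, 0],
    [0, 0, 0],
  ],
  twist=[
    [0, 0, 0],
    [0, 0, 0],
    [0, 0, 0],
    [0, 0, 0],
    [0, 0, 0],
  ],
  gripper=[-1, -1, -1, -1, -1],
)

```text
time: 23.35
tool_pos: [0.6354, -0.0729, 0.34]
ee_rot: [-3.141, -0.0, 1.649]
wrist_force: [1.1, 0.2, -1.9]
width: 0.0492
finger_force: 29.5
```

```bash
python3 - <<'E'
from h import *
o=robot.get_obs(); print(o["time"],o["tool_pos"],o["ee_rot"])
save("scene","s1.png"); save("top","t3.png")
w=[.6354,-.0741]
for c in ("scene","top"):
  for d in robot.spot_point("pepper_mill_mid",c): print(np.round(d["centre"],4),round(d["score"],2))
im=cv2.imread("pics/s1.png"); u,v=px("scene",w+[.08]).astype(int); print(u,v)
cv2.imwrite("pics/s1c.png",cv2.resize(im[v-70:v+60,u-90:u+90],None,fx=4,fy=4,interpolation=cv2.INTER_CUBIC))
E
```

```text
23.35 [ 0.63542993 -0.07293852  0.34004824] [-3.14119132e+00 -1.74080662e-04  1.64949538e+00]
[ 0.6397 -0.0763  0.1368] 0.92
[0.5542 0.5282 0.0732] 0.58
[0.3788 0.3069 0.0073] 0.19
[0.5587 0.532  0.0747] 0.77
[ 0.6354 -0.0724  0.1384] 0.68
[0.376  0.2982 0.0049] 0.53
271 147
```

View pics/s1c.png

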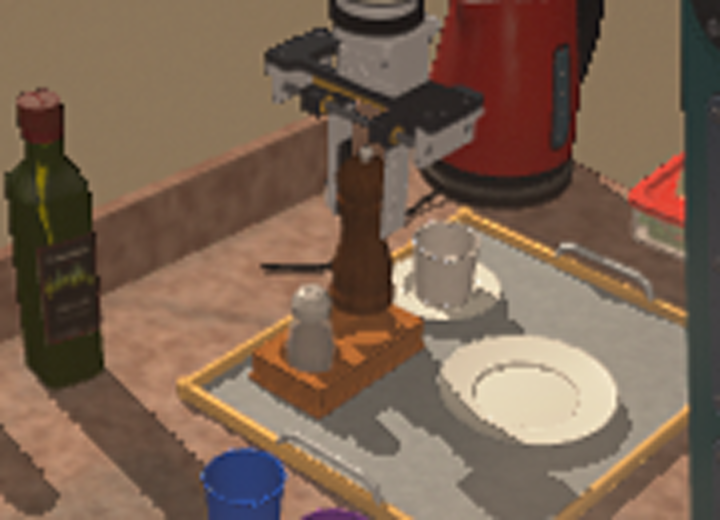

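The salt and cup stand upright in their seats, and the mill hangs over the wide well. I'll lower it gently.

Emit:
play_rows(
  translation=[
    [-0.02, 0, 0.3],
    [0, 0, 0.3],
    [0, 0, 0.2],
    [0, 0, 0.15],
    [0, 0, 0.1],
    [0, 0, 0.05],
    [0, 0, 0.05],
    [0, 0, 0],
  ],
  twist=[
    [0, 0, 0],
    [0, 0, 0],
    [0, 0, 0],
    [0, 0, 0],
    [0, 0, 0],
    [0, 0, 0],
    [0, 0, 0],
    [0, 0, 0],
  ],
  gripper=[-1, -1, -1, -1, -1, -1, -1, -1],
)

```text
time: 24.35
tool_pos: [0.6355, -0.0749, 0.2941]
ee_rot: [3.141, 0.0, 1.648]
wrist_force: [-0.3, -0.0, -1.7]
width: 0.0493
finger_force: 29.5
```

Emit:
play_rows(
  translation=[
    [0, 0, 0.03],
    [0, 0, 0],
    [0, 0, 0],
    [0, 0, 0],
    [0, 0, 0],
    [0, 0, -0.5],
    [0, 0, -0.9],
    [0, 0, -1],
  ],
  twist=[
    [0, 0, 0],
    [0, 0, 0],
    [0, 0, 0],
    [0, 0, 0],
    [0, 0, 0],
    [0, 0, 0],
    [0, 0, 0],
    [0, 0, 0],
  ],
  gripper=[-1, -1, 0.5, 0.5, 0.5, 0.5, 0.5, 0.5],
)

```text
time: 25.15
tool_pos: [0.6353, -0.0749, 0.3886]
ee_rot: [-3.139, -0.001, 1.648]
wrist_force: [0.6, 0.1, 0.9]
width: 0.0706
finger_force: 0.0
```

Emit:
play_rows(
  translation=[
    [0, 0, -0.2],
    [0.92, -0.35, 0],
    [0.92, -0.35, 0],
    [0.92, -0.35, 0],
    [0.92, -0.35, 0],
    [0.92, -0.35, 0],
    [0.92, -0.35, 0],
    [0.92, -0.35, 0],
  ],
  twist=[
    [0, 0, 0],
    [0, 0, 0],
    [0, 0, 0],
    [0, 0, 0],
    [0, 0, 0],
    [0, 0, 0],
    [0, 0, 0],
    [0, 0, 0],
  ],
  gripper=[0.5, 0.5, 0.5, 0.5, 0.5, 0.5, 0.5, 0.5],
)

```text
time: 25.95
tool_pos: [0.517, 0.1756, 0.3961]
ee_rot: [-3.141, 0.0, 1.648]
wrist_force: [1.1, 1.4, 0.2]
width: 0.0704
finger_force: 0.0
```

Emit:
play_rows(
  translation=[
    [0.92, -0.35, 0],
    [0.92, -0.35, 0],
    [0.92, -0.35, 0],
    [0, 0, 0.2],
    [0, 0, 0.2],
    [0, 0, 0.2],
    [0, 0, 0.2],
    [0, 0, 0.2],
  ],
  twist=[
    [0, 0, 0],
    [0, 0, 0],
    [0, 0, 0],
    [0, 0, -0.97],
    [0, 0, -0.97],
    [0, 0, -0.97],
    [0, 0, -0.97],
    [0, 0, -0.97],
  ],
  gripper=[0.1, 0.1, 0.1, 0.1, 0.1, 0.1, 0.1, 0.1],
)

```text
time: 26.75
tool_pos: [0.4674, 0.2812, 0.3557]
ee_rot: [-3.141, 0.0, 2.137]
wrist_force: [0.5, -0.6, -0.2]
width: 0.0517
finger_force: 0.0
```

Emit:
play_rows(
  translation=[
    [0, 0, 0.2],
    [0, 0, 0.2],
    [0, 0, 0.2],
    [0, 0, 0.2],
    [0, 0, 0.2],
    [0, 0, 0],
    [0, 0, 0],
  ],
  twist=[
    [0, 0, -0.97],
    [0, 0, -0.97],
    [0, 0, -0.97],
    [0, 0, -0.97],
    [0, 0, -0.97],
    [0, 0, 0],
    [0, 0, 0],
  ],
  gripper=[0.1, 0.1, 0.1, 0.1, 0.1, 0.1, 0.1],
)

```text
time: 27.45
tool_pos: [0.4675, 0.2812, 0.3163]
ee_rot: [-3.141, -0.0, 2.616]
wrist_force: [0.1, 0.9, -0.7]
width: 0.0518
finger_force: 0.0
```

```bash
python3 - <<'E'
from h import *
o=robot.get_obs(); print(o["time"],o["tool_pos"],o["ee_rot"],o["width"])
save("wrist","w6.png")
for k in ["fork_mid","teaspoon_mid"]:
    for d in robot.spot_point(k,"wrist"): print(k,np.round(d["centre"],4),round(d["score"],2),px("wrist",d["centre"]))
save("scene","s2.png")
for d in robot.spot_point("pepper_mill_mid","scene"): print(np.round(d["centre"],4),round(d["score"],2))
E
```

```text
27.45 [0.46750577 0.2811508  0.31632837] [-3.14084345e+00 -4.14735486e-04  2.61572344e+00] 0.05175353072225162
fork_mid [0.4682 0.2787 0.0072] 0.58 [259. 196.]
teaspoon_mid [0.3759 0.3018 0.0065] 0.59 [228.  93.]
[ 0.6362 -0.0782  0.0903] 0.96
[0.5556 0.5305 0.0705] 0.84
[ 0.6396 -0.1957  0.0407] 0.41
```

View pics/w6.png

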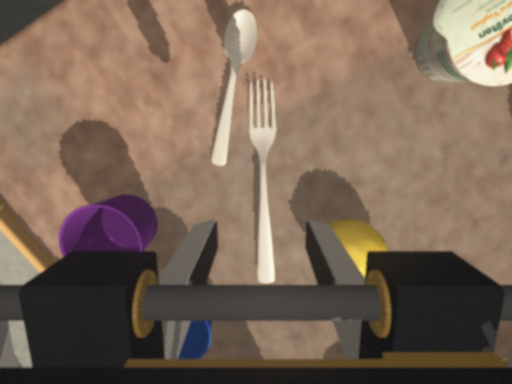

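The fork's tips are at (262,77) and its handle end at (267,281). The spoon's tip is at (241,10) and its end at (220,164).

```bash
python3 - <<'E'
from h import *
for t,h in [((262,77),(267,281)),((241,10),(220,164))]:
  t=ray("wrist",t,.006);h=ray("wrist",h,.006);d=t-h; print((t+h)/2,np.arctan2(d[1],d[0]),np.linalg.norm(d))
o=robot.get_obs();y=o["ee_rot"][2];p=o["tool_pos"]
for n,uv,z in [("lemon",(358,245),.025),("lemonleft",(335,240),.025),("purple",(145,230),.03)]:
  q=ray("wrist",uv,z)-p; print(n,q[0]*np.cos(y)+q[1]*np.sin(y),q[0]*np.sin(y)-q[1]*np.cos(y))
E
```

```text
[0.46375494 0.28789369 0.006     ] 2.643303278330286 0.1917245433069408
[0.37560223 0.30398206 0.006     ] 2.4531196356374583 0.12847438565745448
lemon -0.04328423499286485 0.08797659695492338
lemonleft -0.038462579113214546 0.06693055747846546
purple -0.027049555906455462 -0.10132270128259126
```

Emit:
play_rows(
  translation=[
    [0.08, 0.05, 0.7],
    [0, 0, 0.8],
    [0, 0, 0.6],
    [0, 0, 0.4],
    [0, 0, 0.2],
    [0, 0, 0.1],
    [0, 0, 0],
    [0, 0, 0],
  ],
  twist=[
    [0, 0, -0.25],
    [0, 0, 0],
    [0, 0, 0],
    [0, 0, 0],
    [0, 0, 0],
    [0, 0, 0],
    [0, 0, 0],
    [0, 0, 0],
  ],
  gripper=[0.1, 0.1, 0.1, 0.1, 0.1, 0.1, 0.1, 0.1],
)

```text
time: 28.5
tool_pos: [0.4663, 0.2848, 0.206]
ee_rot: [3.14, 0.001, 2.643]
wrist_force: [-0.1, -0.2, -0.0]
width: 0.0514
finger_force: 0.0
```

Emit:
play_rows(
  translation=[
    [0, 0, 0.09],
    [0, 0, 0],
    [0, 0, 0],
    [0, 0, 0],
    [0, 0, 0],
    [0, 0, 0],
    [0, 0, 0],
  ],
  twist=[
    [0, 0, 0],
    [0, 0, 0],
    [0, 0, 0],
    [0, 0, 0],
    [0, 0, 0],
    [0, 0, 0],
    [0, 0, 0],
  ],
  gripper=[0.1, 0.1, -1, -1, -1, -1, -1],
)

```text
time: 29.2
tool_pos: [0.4659, 0.2845, 0.2012]
ee_rot: [-3.141, 0.0, 2.643]
wrist_force: [-0.1, 0.3, -1.0]
width: 0.0206
finger_force: 28.0
```

Emit:
play_rows(
  translation=[
    [0, 0, -0.3],
    [0, 0, -0.6],
    [0, 0, -0.8],
    [0, 0, -0.8],
    [0, 0, 0],
    [0, 0, 0],
  ],
  twist=[
    [0, 0, 0],
    [0, 0, 0],
    [0, 0, 0],
    [0, 0, 0],
    [0, 0, 0],
    [0, 0, 0],
  ],
  gripper=[-1, -1, -1, -1, -1, -1],
)

```text
time: 29.8
tool_pos: [0.466, 0.2846, 0.3025]
ee_rot: [3.14, 0.002, 2.643]
wrist_force: [-0.0, -0.5, 0.1]
width: 0.021
finger_force: 27.9
```

Emit:
play_rows(
  translation=[
    [0, 0, 0],
    [0, 0, 0],
    [0, 0, 0],
    [0, 0, 0],
    [0, 0, 0],
    [0, 0, 0],
    [0, 0, 0],
    [0, 0, 0],
  ],
  twist=[
    [0, 0, 0.5],
    [0, 0, 1],
    [0, 0, 1],
    [0, 0, 1],
    [0, 0, 1],
    [0, 0, 1],
    [0, 0, 1],
    [0, 0, 1],
  ],
  gripper=[-1, -1, -1, -1, -1, -1, -1, -1],
)

```text
time: 30.6
tool_pos: [0.4653, 0.2843, 0.2988]
ee_rot: [-3.137, 0.001, 1.889]
wrist_force: [0.6, 0.3, -0.0]
width: 0.0206
finger_force: 27.9
```

Emit:
play_rows(
  translation=[
    [0, 0, 0],
    [0, 0, 0],
    [0, 0, 0],
    [0, 0, 0],
    [0, 0, 0],
    [0, 0, 0],
    [0, 0, 0],
    [0, 0, 0],
  ],
  twist=[
    [0, 0, 1],
    [0, 0, 1],
    [0, 0, 1],
    [0, 0, 1],
    [0, 0, 1],
    [0, 0, 1],
    [0, 0, 1],
    [0, 0, 1],
  ],
  gripper=[-1, -1, -1, -1, -1, -1, -1, -1],
)

```text
time: 31.4
tool_pos: [0.4653, 0.2843, 0.2988]
ee_rot: [-3.139, 0.004, 1.089]
wrist_force: [0.3, -0.4, 0.4]
width: 0.0207
finger_force: 27.9
```

Emit:
play_rows(
  translation=[
    [0, 0, 0],
    [0, 0, 0],
    [0, 0, 0],
    [0, 0, 0],
    [0, 0, 0],
    [0, 0, 0],
    [0, 0, 0],
    [0, 0, 0],
  ],
  twist=[
    [0, 0, 1],
    [0, 0, 1],
    [0, 0, 1],
    [0, 0, 1],
    [0, 0, 1],
    [0, 0, 1],
    [0, 0, 1],
    [0, 0, 1],
  ],
  gripper=[-1, -1, -1, -1, -1, -1, -1, -1],
)

```text
time: 32.2
tool_pos: [0.4653, 0.2843, 0.2988]
ee_rot: [3.141, 0.004, 0.289]
wrist_force: [0.2, -0.1, -0.7]
width: 0.0208
finger_force: 27.9
```

Emit:
play_rows(
  translation=[
    [0, 0, 0],
    [0, 0, 0],
    [0, 0, 0],
  ],
  twist=[
    [0, 0, 1],
    [0, 0, 1],
    [0, 0, 0.16],
  ],
  gripper=[-1, -1, -1],
)

```text
time: 32.5
tool_pos: [0.4653, 0.2843, 0.299]
ee_rot: [3.14, 0.004, 0.076]
wrist_force: [-0.4, 0.5, -0.9]
width: 0.0208
finger_force: 27.9
```

Emit:
play_rows(
  translation=[
    [-0.055, 0.995, 0],
    [-0.055, 0.995, 0],
    [-0.055, 0.995, 0],
    [-0.055, 0.995, 0],
    [-0.055, 0.995, 0],
    [-0.055, 0.995, 0],
    [-0.055, 0.995, 0],
    [0, 0, 0],
  ],
  twist=[
    [0, 0, 0],
    [0, 0, 0],
    [0, 0, 0],
    [0, 0, 0],
    [0, 0, 0],
    [0, 0, 0],
    [0, 0, 0],
    [0, 0, 0],
  ],
  gripper=[-1, -1, -1, -1, -1, -1, -1, -1],
)

```text
time: 33.3
tool_pos: [0.4715, 0.0019, 0.3001]
ee_rot: [3.14, 0.002, 0.072]
wrist_force: [0.1, 1.0, -0.5]
width: 0.0212
finger_force: 27.9
```

```bash
python3 - <<'E'
from h import *
o=robot.get_obs(); print(o["time"],o["tool_pos"],o["ee_rot"],o["width"])
save("wrist","w7.png")
for d in robot.spot_point("fork_mid","wrist"): print(np.round(d["centre"],4),round(d["score"],2),px("wrist",d["centre"]))
E
```

```text
33.3 [0.47151146 0.00192719 0.30009042] [3.13992926e+00 2.18989538e-03 7.23397699e-02] 0.021177219922339806
[ 0.4728 -0.0039  0.1069] 0.92 [279. 235.]
```

View pics/w7.png

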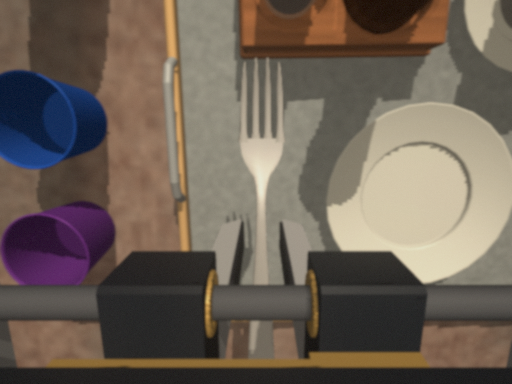

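The fork hangs straight with its tines (262,60) to the back, in the left gap. I'll lower it.

Emit:
play_rows(
  translation=[
    [0, -0.03, 0.6],
    [0, 0, 0.7],
    [0, 0, 0.5],
    [0, 0, 0.2],
    [0, 0, 0],
    [0, 0, 0],
    [0, 0, 0],
  ],
  twist=[
    [0, 0, 0],
    [0, 0, 0],
    [0, 0, 0],
    [0, 0, 0],
    [0, 0, 0],
    [0, 0, 0],
    [0, 0, 0],
  ],
  gripper=[-1, -1, -1, -1, -1, -1, -1],
)

```text
time: 34.1
tool_pos: [0.4724, 0.007, 0.2226]
ee_rot: [3.141, -0.003, 0.077]
wrist_force: [0.2, -0.3, 0.2]
width: 0.0212
finger_force: 27.9
```

Emit:
play_rows(
  translation=[
    [0, 0.03, 0.15],
    [0, 0, 0.1],
    [0, 0, 0.07],
    [0, 0, 0.03],
    [0, 0, 0],
    [0, 0, 0],
  ],
  twist=[
    [0, 0, 0],
    [0, 0, 0],
    [0, 0, 0],
    [0, 0, 0],
    [0, 0, 0],
    [0, 0, 0],
  ],
  gripper=[-1, -1, -1, -1, -1, -1],
)

```text
time: 34.7
tool_pos: [0.4719, 0.0055, 0.2072]
ee_rot: [3.141, -0.0, 0.077]
wrist_force: [-0.4, -1.0, 0.0]
width: 0.0206
finger_force: 27.9
```

Emit:
play_rows(
  translation=[
    [0, 0, 0],
    [0, 0, 0],
    [0, 0, 0],
    [0, 0, 0],
    [0, 0, -0.4],
    [0, 0, -0.8],
    [0, 0, -1],
    [0, 0, -0.8],
  ],
  twist=[
    [0, 0, 0],
    [0, 0, 0],
    [0, 0, 0],
    [0, 0, 0],
    [0, 0, 0],
    [0, 0, 0],
    [0, 0, 0],
    [0, 0, 0],
  ],
  gripper=[0, 0, 0, 0, 0, 0, 0, 0],
)

```text
time: 35.5
tool_pos: [0.4719, 0.0056, 0.3292]
ee_rot: [3.141, -0.001, 0.077]
wrist_force: [0.5, -0.5, -0.7]
width: 0.0472
finger_force: 0.0
```

Emit:
play_rows(
  translation=[
    [-0.226, -0.948, 0],
    [-0.226, -0.948, 0],
    [-0.226, -0.948, 0],
    [-0.226, -0.948, 0],
    [-0.226, -0.948, 0],
    [-0.226, -0.948, 0],
    [-0.226, -0.948, 0],
    [-0.226, -0.948, 0],
  ],
  twist=[
    [0, 0, 0],
    [0, 0, 0],
    [0, 0, 0],
    [0, 0, 0],
    [0, 0, 0],
    [0, 0, 0],
    [0, 0, 0],
    [0, 0, 0],
  ],
  gripper=[0.1, 0.1, 0.1, 0.1, 0.1, 0.1, 0.1, 0.1],
)

```text
time: 36.3
tool_pos: [0.3757, 0.3039, 0.3273]
ee_rot: [-3.142, -0.001, 0.077]
wrist_force: [0.4, -0.4, -1.2]
width: 0.0515
finger_force: 0.0
```

Emit:
play_rows(
  translation=[
    [0, 0, 0],
    [0, 0, 0],
    [0, 0, 0],
    [0, 0, 0],
    [0, 0, 0],
    [0, 0, 0],
    [0, 0, 0],
    [0, 0, 0],
  ],
  twist=[
    [0, 0, -1],
    [0, 0, -1],
    [0, 0, -1],
    [0, 0, -1],
    [0, 0, -1],
    [0, 0, -1],
    [0, 0, -1],
    [0, 0, -1],
  ],
  gripper=[0.1, 0.1, 0.1, 0.1, 0.1, 0.1, 0.1, 0.1],
)

```text
time: 37.1
tool_pos: [0.3765, 0.3025, 0.3271]
ee_rot: [3.142, 0.0, 0.881]
wrist_force: [-0.2, -0.6, -0.0]
width: 0.0514
finger_force: 0.0
```

Emit:
play_rows(
  translation=[
    [0, 0, 0],
    [0, 0, 0],
    [0, 0, 0],
    [0, 0, 0],
    [0, 0, 0],
    [0, 0, 0],
    [0, 0, 0],
    [0, 0, 0],
  ],
  twist=[
    [0, 0, -1],
    [0, 0, -1],
    [0, 0, -1],
    [0, 0, -1],
    [0, 0, -1],
    [0, 0, -1],
    [0, 0, -1],
    [0, 0, -1],
  ],
  gripper=[0.1, 0.1, 0.1, 0.1, 0.1, 0.1, 0.1, 0.1],
)

```text
time: 37.9
tool_pos: [0.3764, 0.3025, 0.3271]
ee_rot: [-3.142, 0.0, 1.681]
wrist_force: [-0.4, 0.3, 0.7]
width: 0.0515
finger_force: 0.0
```

Emit:
play_rows(
  translation=[
    [0, 0, 0],
    [0, 0, 0],
    [0, 0, 0],
    [0, 0, 0],
    [0, 0, 0],
    [0, 0, 0],
    [0, 0, 0],
    [0, 0, 0],
  ],
  twist=[
    [0, 0, -1],
    [0, 0, -1],
    [0, 0, -1],
    [0, 0, -1],
    [0, 0, -1],
    [0, 0, -1],
    [0, 0, -1],
    [0, 0, -0.5],
  ],
  gripper=[0.1, 0.1, 0.1, 0.1, 0.1, 0.1, 0.1, 0.1],
)

```text
time: 38.7
tool_pos: [0.3765, 0.3025, 0.3271]
ee_rot: [-3.142, 0.0, 2.43]
wrist_force: [0.0, 0.0, 0.3]
width: 0.052
finger_force: 0.0
```

```bash
python3 - <<'E'
from h import *
o=robot.get_obs(); print(o["time"],o["tool_pos"],o["ee_rot"],o["width"])
save("wrist","w8.png")
for d in robot.spot_point("teaspoon_mid","wrist"): print(np.round(d["centre"],4),round(d["score"],2),px("wrist",d["centre"]))
save("top","t4.png")
for d in robot.spot_point("fork_mid","top"): print(np.round(d["centre"],4),round(d["score"],2),px("top",d["centre"]))
im=cv2.imread("pics/t4.png")
b=cv2.resize(im[125:255,260:415],(465,390),interpolation=cv2.INTER_CUBIC)
w=cv2.resize(cv2.imread("pics/w8.png"),(320,240)); c=np.zeros((390,790,3),np.uint8); c[:,:465]=b; c[:240,468:788]=w
cv2.imwrite("pics/m.png",c)
E
```

```text
38.7 [0.37645329 0.30250433 0.32714259] [-3.14153656e+00  7.52619056e-05  2.42973987e+00] 0.05204063210792927
[0.3766 0.3011 0.0064] 0.75 [260. 193.]
[0.4693 0.0012 0.0167] 0.74 [294. 211.]
```

View pics/m.png

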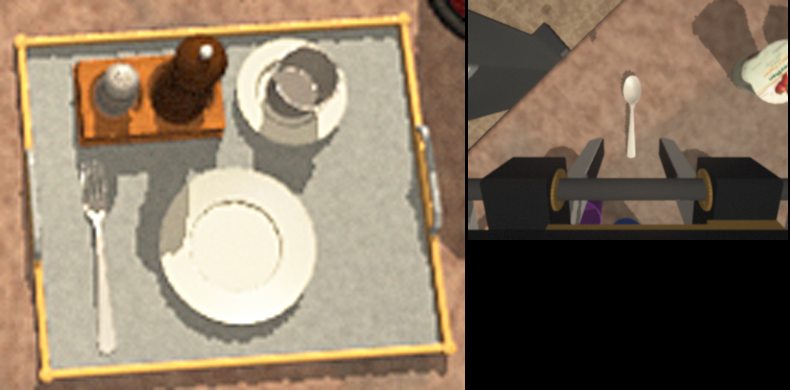

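The mill, salt, cup and fork all sit right in the top view. In the wrist view the spoon lies upright between the fingers, at columns 260–261. I'll descend to it.

Emit:
play_rows(
  translation=[
    [0.06, 0, 0.7],
    [0, 0, 0.9],
    [0, 0, 0.7],
    [0, 0, 0.4],
    [0, 0, 0.25],
    [0, 0, 0.1],
    [0, 0, 0],
    [0, 0, 0],
  ],
  twist=[
    [0, 0, 0],
    [0, 0, 0],
    [0, 0, 0],
    [0, 0, 0],
    [0, 0, 0],
    [0, 0, 0],
    [0, 0, 0],
    [0, 0, 0],
  ],
  gripper=[0.1, 0.1, 0.1, 0.1, 0.1, 0.1, 0.1, 0.1],
)

```text
time: 39.7
tool_pos: [0.3752, 0.3044, 0.2063]
ee_rot: [3.139, 0.001, 2.427]
wrist_force: [0.2, -0.8, -0.0]
width: 0.0515
finger_force: 0.0
```

Emit:
play_rows(
  translation=[
    [0, 0, 0.08],
    [0, 0, 0],
    [0, 0, 0],
    [0, 0, 0],
    [0, 0, 0],
    [0, 0, 0],
    [0, 0, 0],
  ],
  twist=[
    [0, 0, 0],
    [0, 0, 0],
    [0, 0, 0],
    [0, 0, 0],
    [0, 0, 0],
    [0, 0, 0],
    [0, 0, 0],
  ],
  gripper=[0.1, 0.1, -1, -1, -1, -1, -1],
)

```text
time: 40.4
tool_pos: [0.3747, 0.3041, 0.202]
ee_rot: [-3.141, 0.0, 2.427]
wrist_force: [-0.8, -0.1, 0.4]
width: 0.0198
finger_force: 29.9
```

Emit:
play_rows(
  translation=[
    [0, 0, -0.3],
    [0, 0, -0.8],
    [0, 0, -1],
    [0, 0, -0.9],
    [0, 0, 0],
    [0, 0, 0],
  ],
  twist=[
    [0, 0, 0],
    [0, 0, 0],
    [0, 0, 0],
    [0, 0, 0],
    [0, 0, 0],
    [0, 0, 0],
  ],
  gripper=[-1, -1, -1, -1, -1, -1],
)

```text
time: 41.0
tool_pos: [0.3748, 0.3041, 0.3236]
ee_rot: [3.139, 0.001, 2.427]
wrist_force: [-0.8, -0.1, -0.2]
width: 0.0198
finger_force: 29.9
```

Emit:
play_rows(
  translation=[
    [0, 0, 0],
    [0, 0, 0],
    [0, 0, 0],
    [0, 0, 0],
    [0, 0, 0],
    [0, 0, 0],
    [0, 0, 0],
    [0, 0, 0],
  ],
  twist=[
    [0, 0, 0.5],
    [0, 0, 1],
    [0, 0, 1],
    [0, 0, 1],
    [0, 0, 1],
    [0, 0, 1],
    [0, 0, 1],
    [0, 0, 1],
  ],
  gripper=[-1, -1, -1, -1, -1, -1, -1, -1],
)

```text
time: 41.8
tool_pos: [0.3742, 0.3037, 0.3197]
ee_rot: [-3.138, 0.002, 1.673]
wrist_force: [-0.2, -0.4, 0.3]
width: 0.0201
finger_force: 29.9
```

Emit:
play_rows(
  translation=[
    [0, 0, 0],
    [0, 0, 0],
    [0, 0, 0],
    [0, 0, 0],
    [0, 0, 0],
    [0, 0, 0],
    [0, 0, 0],
    [0, 0, 0],
  ],
  twist=[
    [0, 0, 1],
    [0, 0, 1],
    [0, 0, 1],
    [0, 0, 1],
    [0, 0, 1],
    [0, 0, 1],
    [0, 0, 1],
    [0, 0, 1],
  ],
  gripper=[-1, -1, -1, -1, -1, -1, -1, -1],
)

```text
time: 42.6
tool_pos: [0.3742, 0.3037, 0.3197]
ee_rot: [-3.14, 0.004, 0.873]
wrist_force: [-0.1, -1.1, -0.4]
width: 0.0203
finger_force: 29.9
```

Emit:
play_rows(
  translation=[
    [0, 0, 0],
    [0, 0, 0],
    [0, 0, 0],
    [0, 0, 0],
    [0, 0, 0],
    [0, 0, 0],
    [0, 0, 0],
    [0, 0, 0],
  ],
  twist=[
    [0, 0, 1],
    [0, 0, 1],
    [0, 0, 1],
    [0, 0, 1],
    [0, 0, 1],
    [0, 0, 1],
    [0, 0, 1],
    [0, 0, 1],
  ],
  gripper=[-1, -1, -1, -1, -1, -1, -1, -1],
)

```text
time: 43.4
tool_pos: [0.3741, 0.3038, 0.3197]
ee_rot: [3.139, 0.004, 0.073]
wrist_force: [-0.1, -0.4, -0.2]
width: 0.02
finger_force: 29.9
```

Emit:
play_rows(
  translation=[
    [0.123, 0.963, 0],
    [0.123, 0.963, 0],
    [0.123, 0.963, 0],
    [0.123, 0.963, 0],
    [0.123, 0.963, 0],
    [0.123, 0.963, 0],
    [0.123, 0.963, 0],
    [0.123, 0.963, 0],
  ],
  twist=[
    [0, 0, 0],
    [0, 0, 0],
    [0, 0, 0],
    [0, 0, 0],
    [0, 0, 0],
    [0, 0, 0],
    [0, 0, 0],
    [0, 0, 0],
  ],
  gripper=[-1, -1, -1, -1, -1, -1, -1, -1],
)

```text
time: 44.2
tool_pos: [0.437, -0.0017, 0.32]
ee_rot: [-3.141, 0.004, 0.077]
wrist_force: [0.5, 0.4, 0.7]
width: 0.0195
finger_force: 29.9
```

Emit:
play_rows(
  translation=[
    [0.123, 0.963, 0],
    [0.123, 0.963, 0],
    [0.123, 0.963, 0],
    [0.123, 0.963, 0],
    [0.123, 0.963, 0],
    [0.123, 0.963, 0],
    [0.123, 0.963, 0],
    [0, 0, 0],
  ],
  twist=[
    [0, 0, 0],
    [0, 0, 0],
    [0, 0, 0],
    [0, 0, 0],
    [0, 0, 0],
    [0, 0, 0],
    [0, 0, 0],
    [0, 0, 0],
  ],
  gripper=[-1, -1, -1, -1, -1, -1, -1, -1],
)

```text
time: 45.0
tool_pos: [0.4923, -0.27, 0.3191]
ee_rot: [-3.141, 0.004, 0.072]
wrist_force: [0.5, 0.6, 0.0]
width: 0.0196
finger_force: 29.9
```

Emit:
play_rows(
  translation=[
    [0, 0, 0.6],
    [0, 0, 0.7],
    [0, 0, 0.6],
    [0, 0, 0.4],
    [0, 0, 0],
    [0, 0, 0],
    [0, 0, 0],
  ],
  twist=[
    [0, 0, 0],
    [0, 0, 0],
    [0, 0, 0],
    [0, 0, 0],
    [0, 0, 0],
    [0, 0, 0],
    [0, 0, 0],
  ],
  gripper=[-1, -1, -1, -1, -1, -1, -1],
)

```text
time: 45.7
tool_pos: [0.4929, -0.2662, 0.231]
ee_rot: [3.141, -0.001, 0.077]
wrist_force: [-0.2, -1.0, 0.3]
width: 0.0199
finger_force: 29.9
```

Emit:
play_rows(
  translation=[
    [0, 0, 0.2],
    [0, 0, 0.2],
    [0, 0, 0.1],
    [0, 0, 0.05],
    [0, 0, 0],
    [0, 0, 0],
  ],
  twist=[
    [0, 0, 0],
    [0, 0, 0],
    [0, 0, 0],
    [0, 0, 0],
    [0, 0, 0],
    [0, 0, 0],
  ],
  gripper=[-1, -1, -1, -1, -1, -1],
)

```text
time: 46.3
tool_pos: [0.4926, -0.2664, 0.2081]
ee_rot: [3.142, 0.0, 0.077]
wrist_force: [-1.5, 0.7, 0.8]
width: 0.0201
finger_force: 29.9
```

Now I'll release, lift, back out to the front and check.

Emit:
play_rows(
  translation=[
    [0, 0, 0],
    [0, 0, 0],
    [0, 0, 0],
    [0, 0, 0],
    [0, 0, -0.4],
    [0, 0, -0.8],
    [0, 0, -1],
    [0, 0, -1],
  ],
  twist=[
    [0, 0, 0],
    [0, 0, 0],
    [0, 0, 0],
    [0, 0, 0],
    [0, 0, 0],
    [0, 0, 0],
    [0, 0, 0],
    [0, 0, 0],
  ],
  gripper=[0, 0, 0, 0, 0, 0, 0, 0],
)

```text
time: 47.1
tool_pos: [0.4924, -0.2662, 0.3369]
ee_rot: [-3.141, 0.001, 0.077]
wrist_force: [0.4, -0.5, -0.2]
width: 0.0469
finger_force: 0.0
```

Emit:
play_rows(
  translation=[
    [0, 0.5, -0.8],
    [-0.7, 0.8, -0.3],
    [-0.7, 0.8, 0],
    [-0.7, 0.8, 0],
    [-0.7, 0.8, 0],
    [-0.7, 0.8, 0],
    [0, 0, 0],
    [0, 0, 0],
  ],
  twist=[
    [0, 0, 0],
    [0, 0, 0],
    [0, 0, 0],
    [0, 0, 0],
    [0, 0, 0],
    [0, 0, 0],
    [0, 0, 0],
    [0, 0, 0],
  ],
  gripper=[0, 0, 0, 0, 0, 0, 0, 0],
)

```text
time: 47.9
tool_pos: [0.3662, -0.4572, 0.3797]
ee_rot: [-3.141, -0.0, 0.075]
wrist_force: [-0.5, 0.1, -0.6]
width: 0.047
finger_force: 0.0
```

```bash
python3 - <<'E'
from h import *
o=robot.get_obs(); print(o["time"],o["tool_pos"],o["wrist_force"])
save("top","t5.png"); im=cv2.imread("pics/t5.png")
c,s=np.cos(.077),np.sin(.077)
for k,w in dict(fork_mid=(.4822,-.1305),teaspoon_mid=(.4822,-.1305),steel_cup_mid=(.642,-.1908),salt_shaker_mid=(.6302,-.0083),pepper_mill_mid=(.6354,-.0741)).items():
  for d in robot.spot_point(k,"top"):
    p=np.array(d["centre"])-[*w,0]; print(k,round(d["score"],2),np.round([c*p[0]+s*p[1],-s*p[0]+c*p[1],p[2]],4))
cv2.imwrite("pics/t5c.png",cv2.resize(im[125:255,260:415],None,fx=4.5,fy=4.5,interpolation=cv2.INTER_CUBIC))
E
```

```text
47.9 [ 0.36621624 -0.45715202  0.37972751] [-0.53077683  0.10701501 -0.57282602]
fork_mid 0.77 [-0.0042  0.1353  0.0122]
teaspoon_mid 0.57 [-0.0043 -0.1387  0.0105]
teaspoon_mid 0.2 [0.1564 0.0429 0.0878]
steel_cup_mid 0.86 [-0.1888  0.3623  0.0287]
steel_cup_mid 0.83 [-0.0942  0.362   0.0251]
steel_cup_mid 0.62 [-0.0017 -0.0021  0.0431]
salt_shaker_mid 0.62 [0.002  0.0023 0.0619]
pepper_mill_mid 0.97 [-0.031   0.6092  0.076 ]
pepper_mill_mid 0.71 [-0.     -0.0001  0.0862]
```

View pics/t5c.png

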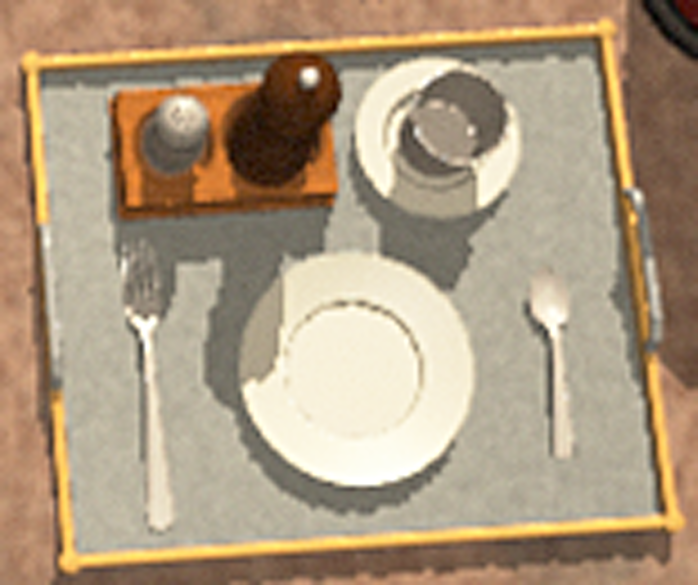

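All five things are in place, within about 5 mm of their targets: fork tips to the back at (145,240), spoon bowl to the back at (548,295), cup, salt and mill seated. I'm handing in.

```bash
python3 -c "
from bench import robot; print(robot.close_job())"
```

```text
the job is handed in; nothing more can be done
None
```

The tray is laid and the job handed in at about 48 s of the 144 s allowed: the last camera check put the fork, teaspoon, cup, salt and mill all within about 5 mm of their targets, but `close_job()` returned no verdict.

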